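# Plug the jumper plug into the terminal box and lock its lever

## Task

The extruder is off the cell, so its terminal box needs the jumper plug: take the grey plug with the yellow cap from the worktop, feel for the socket on top of the terminal box and lower the plug so that all twelve pins enter their holes, gently, because leaning on the pins bends them. Then swing the red locking lever up and over until it snaps home and holds the plug fully down, let go of everything, and leave the clay test print, the screwdriver and the nozzle where they are.

Things in the scene. Friction and masses are not known exactly. Their poses are not given: they have to be found in the camera images.
- jumper_plug: Jumper plug, 0.2 kg, upright on the worktop: grey hood 38 (x) x 96 (y) mm, flat sides, yellow cap. Origin: middle of its underside, z up, y along its length. Its feet are two guard cheeks, 22 mm wide in x, 4 mm thick, at y = -48..-44 and 44..48, z = 0..17 mm. Hood z = 17..65 mm. At each end a 7 mm steel peg sticks out 13 mm at x = 0, z = 27 mm. Fits either way round (half a turn).
- plug_grip (a point): Grip point of the plug, on its axis 52 mm above its origin; grip the hood across x (38 mm wide). Keep fingertips 44 mm or more above the plug's origin, to clear the open lever.
- plug_tips (a point): Middle of the plane of the pin tips, 3 mm above the plug's origin. 12 brass pins, 4 mm thick, flat ends, 14 mm long below the hood: two rows at x = -6.5 and 6.5 mm, six in a row, 10 mm pitch, y = -25 to 25 mm.
- terminal_box: Grey box fixed to the worktop, 160 (x) x 210 (y) x 40 mm. Origin: middle of its underside; x towards its blanked glands, z up. On its lid a socket, length along y, middle at x = 0, but at any y from -7 to 7 mm (slotted holes): NOT measured, feel or look for it. Plug home: plug origin at z = 47 mm in this frame; pin tips resting on the block: 61 mm. Over 30 N of plug on socket is damage.
- block_top (a point): Point of the box frame at x = y = 0, z = 64 mm: level of the flat top of the socket's white contact block, 26 (x) x 70 (y) mm; the block's true middle is up to 7 mm off in y. 12 holes 6.6 (x) x 5.0 (y) mm, 20 mm deep, in the pins' pattern. The cheeks straddle the block's ends with 9 mm to spare each way. Aluminium side walls and black seal strips flank the block.
- lever_axis (a point): Point of the box frame at x = y = 0, z = 50 mm: the lever turns about the y axis through it. The lever's round cross bar (along y, red sleeve 11 mm thick, 70 mm long) is 65.4 mm from the axis: locked at x = -26, z = 110 mm in the box frame; open it is turned from there by the joint's angle, back and down to -x (0.8 rad: x = -61, z = 73 mm). Arms at y = -60 and 60 mm.
- locking_lever (a joint): Angle of the steel U lever with red sleeve, rad: 0 locked (at its stop), 0.95 wide open; starts at 0.75 to 0.9, lying to -x of the socket. Push its bar along the arc to +x. It stays where left. The seal lifts the plug (3 N per mm) about 1.5 mm proud; over the last 0.45 rad the hooks draw the pegs down on it: up to about 20 N at the bar, then over centre.
- test_print: Unfired ribbed clay test print, off-white, 51 x 51 x 40 mm, loose; origin under its middle. Bystander.
- screwdriver: Screwdriver with orange handle, 192 mm long, lying loose; origin under its middle. Bystander.
- nozzle: Small brass nozzle, 22 x 25 x 44 mm, standing loose; origin under its middle. Bystander.

How it is judged (in metres and radians):
On the way, in this order (a step that is already met when the one before it is completed fails the run):
1. all pins of the plug are in the socket (plug within 5 mm of home), lever still open (z of jumper_plug in the frame of terminal_box below 0.052 m and value of joint locking_lever above 0.5 rad and horizontal distance between jumper_plug and terminal_box below 0.01 m and angle between the y axis of jumper_plug and the y axis of terminal_box, either way round below 0.08 rad), for 0.2 s.
2. the lever is locked with the plug fully home (z of jumper_plug in the frame of terminal_box below 0.0485 m and value of joint locking_lever below 0.1 rad and horizontal distance between jumper_plug and terminal_box below 0.01 m and angle between the y axis of jumper_plug and the y axis of terminal_box, either way round below 0.08 rad), for 0.2 s.
At the end, for the whole second after the job is handed in: The lever is locked (angle below 0.1 rad) and the plug sits in the socket with all pins, fully home (within 1.5 mm), upright within 0.06 rad, in line with the box within 0.08 rad, at rest (all of step 2 and angle between jumper_plug's own z axis and vertical below 0.06 rad and linear speed of jumper_plug below 0.02 m/s); the robot touches nothing.
It fails at once if the plug is pressed against the socket or box with more than 30 N (contact force between jumper_plug and terminal_box above 30 N).
It fails at once if the clay test print is moved by more than 15 mm (distance of test_print from where it was at the start of the episode above 0.015 m).
It fails at once if the screwdriver is moved by more than 15 mm (distance of screwdriver from where it was at the start of the episode above 0.015 m).
It fails at once if the nozzle is moved by more than 15 mm (distance of nozzle from where it was at the start of the episode above 0.015 m).
It also fails if it takes over 72 s, if anything falls off the work surface, if the arm or the gripper's body presses on something with over 40 N, if the wrist force passes 120 N, or if a joint passes its speed limit or range.

## Robot

A 7-joint arm with a two-finger parallel gripper is mounted at the origin on a cart in front of the work surface, level with it; the furniture and walls round the work are solid. World frame = base frame: x ahead of the robot, y to its left, z up, the work surface at z = 0. Lengths are in mm, angles in rad, forces in N, time in s.
With the tool pointing down it reaches from about 400 to 875 mm from the base axis. Payload 4.4 kg.
Tool frame: the origin (TCP) lies at the very end of the fingers, on their centre line; the grasp point (between the pads) lies ctrl.grip_point_offset behind it (ctrl.grip_point_offset is the distance from the TCP to the grasp point, in mm); z points along the fingers, y is the line along which they close (so a half turn about z gives the same grasp; the last joint's range is limited). The gripper opens to 85 mm and grips with 20 to 120 N. Pads are 22 mm wide; open, the fingers measure 114 mm over their backs; the gripper's body (76 mm by 85 mm) begins 54 mm behind the grasp point. The pads swing forward as they close: fully open they stand 13 mm farther back than shut.
Start: joints at [1.244, 0.628, 0.038, 1.517, -0.027, 0.996, -0.02], TCP at [167.632, -628.026, 231.313] pointing down, gripper open.
Joint ranges: [-3.06, 3.06], [-0.37, 2.12], [-1.25, 1.32], [0.18, 2.47], [-1.1, 4.24], [0.23, 1.98], [-2.94, 2.94]. Speed limits (rad/s): [2.57, 2.57, 3.14, 3.14, 3.14, 3.14, 3.14].

## Interface

Orientations are given as [roll, pitch, yaw] about the fixed x, y, z axes, in that order (R = Rz(yaw) Ry(pitch) Rx(roll)).
In Python, from cell import read_state, cams, ctrl, models gives the robot as it stands. The module is installed in compiled form; this text tells all that it offers.
- The arm moves only by the tool send_path, called after "Request:" as name(argument=value, ...) on one line, values as JSON. Schema: {"type":"object","properties":{"rows":{"type":"array","items":{"type":"array","items":{"type":"number"},"minItems":7,"maxItems":7},"minItems":1,"maxItems":12},"only":{"type":"string"},"quiet":{"type":"boolean"},"lines":{"type":"string"}},"required":["rows"],"additionalProperties":false}. rows is a list of rows, 1 to 12 of them, each of 7 numbers: dx, dy, dz in shares of the most that a row can go, 1 being 50 mm, then a rotation vector rx, ry, rz in parts of the range, where 1.0 means pi rad, then the finger opening in mm; each row shifts and turns the commanded pose from where the row before left it, along the tool's axes as they then stand; what a row does not reach is not made up. A row lasts 1/10 s, in which the tool goes at most 50 mm and 0.15 rad, less where a joint would pass 70% of its speed; a pose out of reach is approached as far as the arm can. The fingers move at their own pace and stop on an object; the grip force is fixed at half the most. Time passes only in rows, so rows that do not move let the fingers close. The tool returns the time, the measured TCP pose, the force, the opening and the grip force at its end. only (a regular expression) keeps the lines of the reply that match it, lines (a string "A,B") keeps lines A to B, and quiet returns only ok. A shift or turn number past 1, either way, is cut back to 1. Input that does not fit is refused with a message, and nothing moves.
- read_state(): the state, without advancing time (a new reading comes with each control period).
- cams.get_image(name): name is "side" or "top" or "wrist"; returns (picture, depth): 480x640x3 uint8, blue, green, red; 480x640 float32, mm along the optical axis (not along the pixel's ray), 0 where there is no reading.
- cams.calibration(name): a dict with "fx", "fy", "cx", "cy" (pixels), "rvec" (rotation vector, rad) and "tvec" (3), from world to camera coordinates, as OpenCV has them; the wrist camera has in their place "hand_eye" (4x4, takes a point from camera to tool coordinates, whose origin is the TCP and whose axes are the flange's). Camera axes: x right, y down, z forward; pixel columns grow to the right and rows downward; lengths in mm; the calibration is good to about 2 mm. A picture is of the moment at which its call begins: read the wrist's pose just before it. calibration takes no time and is no camera call.
- ctrl.finish_job(): hands the job in; it is judged then, once.
Trained networks look in the newest picture that a camera, given by its name, has taken for a name from the list of things; names that differ only in an ending like _2 or _b are one class to them, and where a whole thing is asked for, a point or a joint stands for the part that bears it (a point fixed in the world has none). Each returns a list of dicts, best first, with "confidence" (0 to 1); they miss things now and then, are a little off and sometimes report something else, mostly with a low value. They report only what shows in the picture. A call takes as long as a camera call.
- models.search_frame(thing, camera): "extent" ([left, top, right, bottom] in pixels, round what is visible of it).
- models.mark_of(thing, camera): "position" ([column, row] in pixels: a listed point, or the origin of a listed thing).
The state is a dict: "clock": time; "qpos": joint angles; "qd": joint speeds; "tau": joint torques, N m; "eef_pos": TCP position; "tool_rot": TCP orientation; "force": force on the tool from outside, world axes, zero at the start; "torque": the same for the moment, N m; "width": finger opening in mm; "gripper_force": force on a finger pad.
Only numpy, scipy, OpenCV 4.12 (cv2) and the standard library are available. Lean on these libraries where they do the work, as an engineer would, in place of code of your own. Each camera call takes 0.05 s, during which the arm holds its last target. There are 200 camera calls.

## Working session

There is one attempt and no reset: what is moved stays moved. The work goes in short steps, Python scripts to look and compute and a tool call to move; the robot and the scene stay as the last step left them, time stands still between calls to the robot, and variables do not carry over. Pictures are saved under pics/ and viewed, at most 10 in all, crops included, and the job is handed in when it is done.

```bash
mkdir -p pics; cat > h.py <<'E'
import numpy as np, cv2
from scipy.spatial.transform import Rotation as R
from cell import read_state, cams, ctrl, models
def pose():
    s=read_state(); T=np.eye(4); T[:3,:3]=R.from_euler('xyz',s['tool_rot']).as_matrix(); T[:3,3]=s['eef_pos']; return T
def c2w(name,T=None):
    c=cams.calibration(name)
    if name=='wrist': return (pose() if T is None else T)@np.array(c['hand_eye']),c
    M=np.eye(4); M[:3,:3]=cv2.Rodrigues(np.array(c['rvec'],float))[0]; M[:3,3]=np.array(c['tvec']).ravel(); return np.linalg.inv(M),c
def cloud(name,depth,T=None):
    M,c=c2w(name,T); v,u=np.mgrid[:480,:640]
    P=np.stack([(u-c['cx'])/c['fx']*depth,(v-c['cy'])/c['fy']*depth,depth],-1)
    W=P@M[:3,:3].T+M[:3,3]; W[depth<=0]=np.nan; return W
def onplane(name,uv,z,T=None):
    M,c=c2w(name,T); d=M[:3,:3]@np.array([(uv[0]-c['cx'])/c['fx'],(uv[1]-c['cy'])/c['fy'],1]); o=M[:3,3]
    return o+d*(z-o[2])/d[2]
E
python3 - <<'E'
from h import *
np.set_printoptions(precision=1,suppress=True)
print(read_state(), ctrl.grip_point_offset)
for n in ['top','side']:
    im,d=cams.get_image(n); cv2.imwrite(f'pics/{n}0.png',im); np.save(f'{n}0.npy',d); W=cloud(n,d)
    print(n,c2w(n)[0])
    for t in ['jumper_plug','plug_grip','terminal_box','block_top','lever_axis','locking_lever','test_print','screwdriver','nozzle']:
        for r in models.search_frame(t,n)[:1]:
            print(t,'box',np.round(r['extent']),round(r['confidence'],2))
        for r in models.mark_of(t,n)[:1]:
            u,v=np.round(r['position']).astype(int); print('   mark',u,v,round(r['confidence'],2),W[min(v,479),min(u,639)])
E
```

```text
{'clock': 0.0, 'qpos': array([ 1.2,  0.6,  0. ,  1.5, -0. ,  1. , -0. ]), 'qd': array([-0., -0.,  0., -0.,  0., -0., -0.]), 'tau': array([  0. , -56.3,   1.2, -19.3,   0. ,   0. ,   0. ]), 'eef_pos': array([ 167.5, -627.4,  230.4]), 'tool_rot': array([-3.1,  0. ,  0.3]), 'force': array([-0.7,  0.7, -0.6]), 'torque': array([ 0., -0., -0.]), 'gripper_force': 0.0, 'width': 85.32470663073369} 18.700000000000003
top [[   0.    -1.     0.1  440.6]
 [  -1.    -0.    -0.   -63.4]
 [   0.    -0.1   -1.  1036.3]
 [   0.     0.     0.     1. ]]
jumper_plug box [172. 262. 229. 283.] 0.6
   mark 201 273 0.78 [502.8 168.2  64.3]
plug_grip box [171. 261. 229. 284.] 0.71
   mark 198 270 0.66 [508.6 173.8  66.6]
terminal_box box [287. 204. 408. 287.] 0.74
   mark 344 247 0.82 [ 556.6 -118.1   53.3]
block_top box [290. 202. 402. 288.] 0.96
   mark 349 244 0.81 [ 561.4 -127.6   64.4]
lever_axis box [290. 201. 403. 290.] 0.98
   mark 349 244 0.75 [ 561.4 -127.6   64.4]
locking_lever box [316. 239. 380. 281.] 0.65Traceback (most recent call last):
  File "<stdin>", line 10, in <module>
ValueError: it knows: block_top, jumper_plug, lever_axis, nozzle, plug_grip, plug_tips, screwdriver, terminal_box, test_print
```

```bash
python3 - <<'E'
from h import *
np.set_printoptions(precision=1,suppress=True)
for n in ['side']:
    im,d=cams.get_image(n); cv2.imwrite(f'pics/{n}0.png',im); np.save(f'{n}0.npy',d); W=cloud(n,d)
    print(n,c2w(n)[0])
for n in ['top','side']:
    W=cloud(n,np.load(f'{n}0.npy'))
    for t in ['test_print','screwdriver','nozzle']+(['jumper_plug','terminal_box','block_top'] if n=='side' else []):
        r=models.search_frame(t,n)[:1]; m=models.mark_of(t,n)[:1]
        if m:
            u,v=np.round(m[0]['position']).astype(int); print(n,t,u,v,round(m[0]['confidence'],2),W[min(v,479),min(u,639)], r and np.round(r[0]['extent']))
# plug top fit and box top fit from top depth
W=cloud('top',np.load('top0.npy'))
def fit(m,l):
    P=W[m][:,:2].astype(np.float32); print(l,len(P),np.nanmedian(W[m][:,2]),cv2.minAreaRect(P))
reg=np.zeros((480,640),bool); reg[245:300,160:240]=1
fit(reg&(W[...,2]>55),'plug')
for lo,hi in [(30,47),(55,70),(70,90)]:
    reg=np.zeros((480,640),bool); reg[185:305,275:420]=1
    fit(reg&(W[...,2]>lo)&(W[...,2]<hi),f'box {lo}')
t=cv2.imread('pics/top0.png')
cv2.imwrite('pics/top0c.png',cv2.resize(t[170:320,150:430],None,fx=2.8,fy=2.8,interpolation=cv2.INTER_CUBIC))
E
```

```text
side [[ -1.   -0.2   0.2 330.4]
 [ -0.3   0.6  -0.7 705.7]
 [ -0.   -0.8  -0.7 806.4]
 [  0.    0.    0.    1. ]]
top test_print 173 211 0.96 [639.9 247.2   5.7] [157. 195. 186. 218.]
top screwdriver 478 241 0.93 [ 573.4 -403.    21.7] [438. 235. 522. 247.]
top nozzle 228 218 0.51 [621.6 125.2  23.2] [435. 234. 520. 249.]
side test_print 221 395 0.64 [634.6 267.4  34.5] [206. 373. 241. 408.]
side screwdriver 346 194 0.5 [ 571.  -380.2   21.7] [331. 174. 355. 219.]
side nozzle 255 350 0.57 [624.1 140.8   4. ] [248. 332. 266. 353.]
side jumper_plug 310 384 0.73 [491.6 214.4  48.6] [287. 340. 326. 405.]
side terminal_box 324 266 0.68 [543.3 -64.4  58.8] [276. 221. 366. 306.]
side block_top 319 244 0.59 [ 570.9 -123.9   64. ] [272. 220. 363. 308.]
plug 826 64.29819375999676 ((506.2416687011719, 179.05374145507812), (93.13175964355469, 36.945369720458984), 83.75196838378906)
box 30 6483 40.29172496844342 ((561.5169067382812, -125.72144317626953), (160.2839813232422, 210.5442352294922), 4.620419502258301)
box 55 758 63.40074752336136 ((537.1124877929688, -122.12454223632812), (86.4032211303711, 142.86593627929688), 5.05885648727417)
box 70 350 73.88701789878024 ((535.5513916015625, -122.26063537597656), (83.91283416748047, 122.74483489990234), 4.587804317474365)
```

View pics/top0.png

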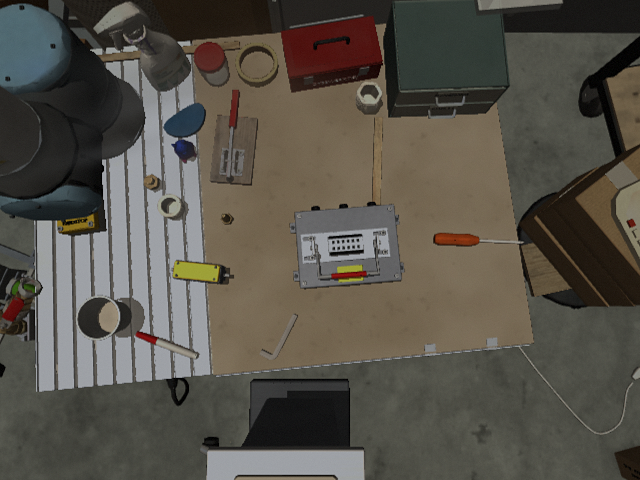

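View pics/side0.png

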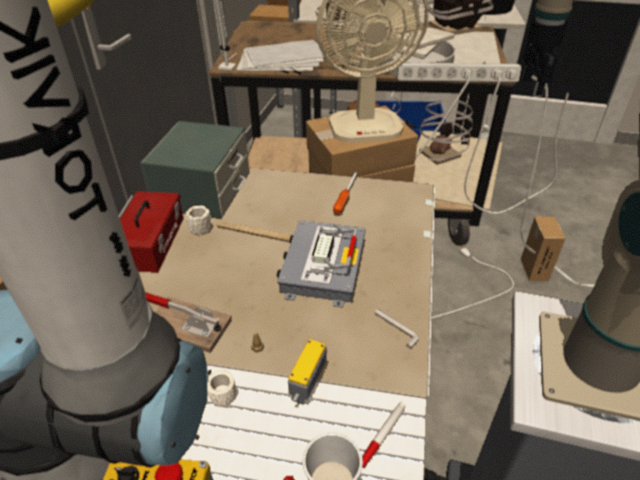

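The top view shows the yellow-capped plug at px (201,272) and the terminal box at (347,246). The lever's red bar is at (348,275), on the low-x side. The print (171,207), nozzle (228,218) and screwdriver (478,241) are all clear of the path. The box fits 160 x 210 mm at yaw 0.081, and the plug fits 93 x 37 mm at yaw -0.109, so both sizes match. I'll turn the tool first.

The rows are not in the units I measure in: shifts go in shares of 50 mm and turns go in shares of pi rad. I convert before sending: -0.15 rad is -0.0477.

```bash
python3 -c "
from h import *
s=read_state(); print(s['clock'],s['eef_pos'],s['tool_rot'],s['force']); print(cams.calibration('wrist'))"
```

```text
1.55 [ 167.66103573 -628.02013003  231.30564586] [ 3.14158495e+00 -7.13766929e-05  2.60807848e-01] [ 0.4687904   0.13223504 -0.7603914 ]
{'fx': 402.4184745772576, 'fy': 402.4184745772576, 'cx': 316.48242924151225, 'cy': 241.86818393399147, 'hand_eye': array([[-9.62473217e-04, -9.51552300e-01, -3.07485438e-01,
         7.87650174e+01],
       [ 9.99999347e-01, -7.26476415e-04, -8.81967899e-04,
         3.07274176e-01],
       [ 6.15857664e-04, -3.07486086e-01,  9.51552378e-01,
        -1.43005737e+02],
       [ 0.00000000e+00,  0.00000000e+00,  0.00000000e+00,
         1.00000000e+00]])}
```

Request:
send_path(rows=[[0, 0, 0, 0, 0, -0.0477, 85], [0, 0, 0, 0, 0, -0.0477, 85], [0, 0, 0, 0, 0, -0.0477, 85], [0, 0, 0, 0, 0, -0.0477, 85], [0, 0, 0, 0, 0, -0.0477, 85], [0, 0, 0, 0, 0, -0.0477, 85], [0, 0, 0, 0, 0, -0.0477, 85], [0, 0, 0, 0, 0, -0.0477, 85], [0, 0, 0, 0, 0, -0.0477, 85]])

```text
clock: 2.45
eef_pos: [167.5, -628.1, 231.3]
tool_rot: [-3.141, 0.0, 1.617]
force: [0.2, -0.4, -0.2]
width: 84.7
gripper_force: 0.0
```

```bash
python3 -c "
from h import *
s=read_state(); print(s['clock'],s['eef_pos'],s['tool_rot'],s['force']); 
T=pose(); print(T[:3,:3].T@(np.array([561.5,-125.7,300])-T[:3,3]))"
```

```text
2.45 [ 167.45724968 -628.08832691  231.33364357] [-3.14149503e+00  8.33486806e-05  1.61665888e+00] [ 0.23716979 -0.36054948 -0.20539325]
[483.78886888 416.65443705 -68.7473566 ]
```

Request:
send_path(rows=[[0.74, 0.64, 0, 0, 0, 0, 85], [0.74, 0.64, 0, 0, 0, 0, 85], [0.74, 0.64, 0, 0, 0, 0, 85], [0.74, 0.64, 0, 0, 0, 0, 85], [0.74, 0.64, 0, 0, 0, 0, 85], [0.74, 0.64, 0, 0, 0, 0, 85], [0.74, 0.64, 0, 0, 0, 0, 85], [0.74, 0.64, 0, 0, 0, 0, 85], [0.74, 0.64, 0, 0, 0, 0, 85], [0.74, 0.64, 0, 0, 0, 0, 85], [0.74, 0.64, 0, 0, 0, 0, 85], [0.74, 0.64, 0, 0, 0, 0, 85]])

```text
clock: 3.65
eef_pos: [534.7, -167.6, 231.6]
tool_rot: [3.141, 0.001, 1.61]
force: [0.8, -1.5, 0.9]
width: 84.9
gripper_force: 0.0
```

```bash
python3 -c "
from h import *
T=pose(); print(T[:3,:3].T@(np.array([561.5,-125.7,195])-T[:3,3]))"
```

```text
[40.81427012 28.45214435 36.56849556]
```

Scaled: 20 mm is 0.4, 18 mm is 0.36, -0.04 rad is -0.0127.

Request:
send_path(rows=[[0.4, 0.28, 0.36, 0, 0, -0.0127, 85], [0.4, 0.28, 0.36, 0, 0, 0, 85], [0, 0, 0, 0, 0, 0, 85], [0, 0, 0, 0, 0, 0, 85]])

```text
clock: 4.05
eef_pos: [558.9, -127.3, 195.0]
tool_rot: [-3.141, 0.0, 1.652]
force: [-0.4, 0.6, 0.9]
width: 85.2
gripper_force: 0.0
```

```bash
python3 - <<'E'
from h import *
np.set_printoptions(precision=2,suppress=True)
T=pose(); im,d=cams.get_image('wrist'); cv2.imwrite('pics/w_sock.png',im); np.savez('sock.npz',T=T,d=d,im=im)
print(T); W=cloud('wrist',d,T)
for t in ['block_top','lever_axis','terminal_box']:
    for r in models.mark_of(t,'wrist')[:1]: print(t,r,onplane('wrist',r['position'],64,T))
E
```

```text
[[  -0.08    1.     -0.    558.93]
 [   1.      0.08   -0.   -127.31]
 [  -0.     -0.     -1.    195.02]
 [   0.      0.      0.      1.  ]]
block_top {'position': [320.3, 226.1], 'confidence': 0.97} [ 561.23 -125.28   64.  ]
lever_axis {'position': [321.8, 221.7], 'confidence': 0.66} [ 562.02 -121.99   64.  ]
terminal_box {'position': [319.8, 205.3], 'confidence': 0.56} [ 559.64 -110.36   64.  ]
```

View pics/w_sock.png

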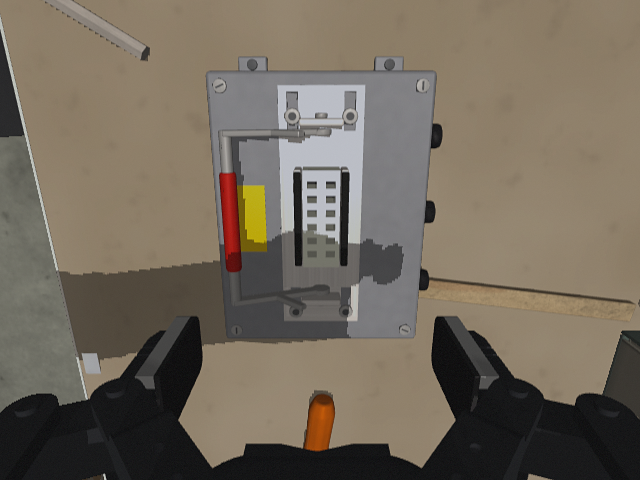

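The wrist picture shows the socket clearly: 12 dark holes at columns about 311 and 330, rows 185–254, with the red lever bar open at column 230. I'll rectify the picture onto the block plane and fit the hole pattern.

```bash
cat > holes.py <<'E'
from h import *
np.set_printoptions(precision=2,suppress=True)
def rectify(f,x0,y0,yaw,z=64,half=(40,60),s=5):
    D=np.load(f); T=D['T']; M,c=c2w('wrist',T); Mi=np.linalg.inv(M)
    gx,gy=np.meshgrid(np.arange(-half[0],half[0],1/s),np.arange(-half[1],half[1],1/s))
    X=x0+np.cos(yaw)*gx-np.sin(yaw)*gy; Y=y0+np.sin(yaw)*gx+np.cos(yaw)*gy
    P=np.stack([X,Y,np.full_like(X,z)],-1)@Mi[:3,:3].T+Mi[:3,3]
    return cv2.remap(D['im'],(P[...,0]/P[...,2]*c['fx']+c['cx']).astype(np.float32),(P[...,1]/P[...,2]*c['fy']+c['cy']).astype(np.float32),cv2.INTER_CUBIC),gx,gy
def fit(f,x0,y0,yaw):
    im,gx,gy=rectify(f,x0,y0,yaw); g=cv2.cvtColor(im,cv2.COLOR_BGR2GRAY)
    b=cv2.adaptiveThreshold(g,255,cv2.ADAPTIVE_THRESH_MEAN_C,cv2.THRESH_BINARY_INV,75,12)
    n,l,st,ce=cv2.connectedComponentsWithStats(b)
    C=np.array([ce[i]/5-[40,60] for i in range(1,n) if 350<st[i,4]<1500 and st[i,2]<45 and st[i,3]<38])
    return C,im,b
if __name__=='__main__':
    C,im,b=fit('sock.npz',561.5,-125.7,.0806); print(C)
    cv2.imwrite('pics/rect.png',np.hstack([im,cv2.cvtColor(b,cv2.COLOR_GRAY2BGR)]))
E
python3 holes.py
```

```text
[[ -5.84 -20.34]
 [  5.98 -20.34]
 [ -5.79  -9.94]
 [  6.47  -0.17]
 [ -6.19   9.84]
 [  6.37   9.81]
 [ -6.19  19.89]
 [  6.4   19.87]
 [ -6.19  30.01]
 [  6.4   30.01]]
```

View pics/rect.png

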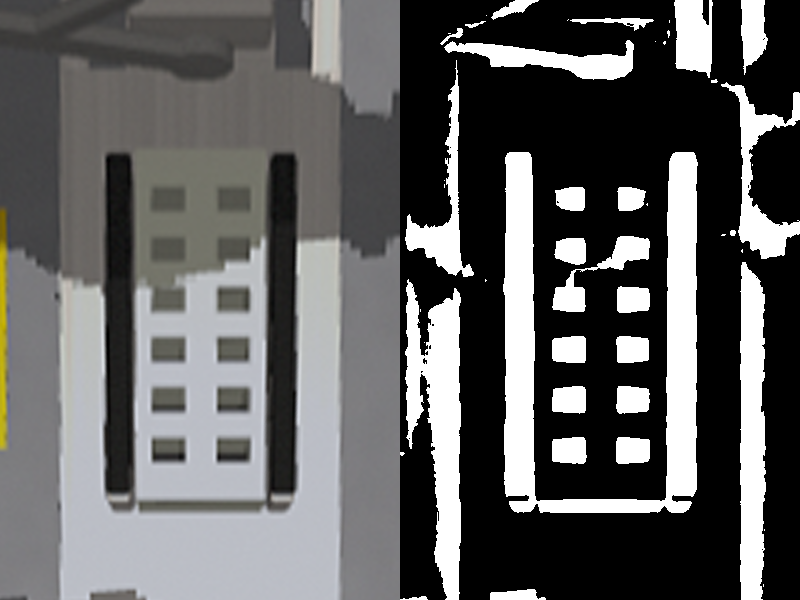

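Hole rows run from y = -20.3 to 30.0 in the box frame, with a pitch of 10.07 mm, so the scale is good. The socket middle is at box (0.15, 4.85), which is world (561.3, -120.9). Next is the plug.

Scaled: 0.1 rad is 0.0318.

Request:
send_path(rows=[[0, 0, 0, 0, 0, 0.0318, 85], [0, 0, 0, 0, 0, 0.0286, 85]])

```text
clock: 4.45
eef_pos: [559.0, -128.8, 196.0]
tool_rot: [3.141, 0.0, 1.455]
force: [-0.5, 0.1, -0.6]
width: 85.4
gripper_force: 0.0
```

```bash
python3 -c "
from h import *
T=pose(); print(T[:3,:3].T@(np.array([506.2,179,195])-T[:3,3]))"
```

```text
[299.61679813 -88.07416731   0.76676261]
```

Scaled: 43 mm is 0.86, 42 mm is 0.84.

Request:
send_path(rows=[[0.86, -0.252, 0, 0, 0, 0, 85], [0.86, -0.252, 0, 0, 0, 0, 85], [0.86, -0.252, 0, 0, 0, 0, 85], [0.86, -0.252, 0, 0, 0, 0, 85], [0.86, -0.252, 0, 0, 0, 0, 85], [0.86, -0.252, 0, 0, 0, 0, 85], [0.84, -0.252, 0, 0, 0, 0, 85], [0, 0, 0, 0, 0, 0, 85], [0, 0, 0, 0, 0, 0, 85]])

```text
clock: 5.35
eef_pos: [504.5, 180.8, 195.9]
tool_rot: [3.141, -0.0, 1.462]
force: [0.6, -0.8, 1.0]
width: 85.1
gripper_force: 0.0
```

```bash
cat > plug.py <<'E'
from h import *
np.set_printoptions(precision=2,suppress=True)
T=pose(); im,d=cams.get_image('wrist'); cv2.imwrite('pics/w_plug.png',im); np.savez('plug.npz',T=T,d=d,im=im)
M,c=c2w('wrist',T); W=cloud('wrist',d,T)
hsv=cv2.cvtColor(im,cv2.COLOR_BGR2HSV); m=cv2.inRange(hsv,(20,120,60),(35,255,255))>0
m&=(np.abs(W[...,2]-65)<8); print(m.sum(),np.nanmedian(W[m][:,2]))
m=cv2.morphologyEx(m.astype(np.uint8),cv2.MORPH_OPEN,np.ones((5,5)))
cn=max(cv2.findContours(m,cv2.RETR_EXTERNAL,cv2.CHAIN_APPROX_NONE)[0],key=cv2.contourArea)[:,0,:]
P=np.array([onplane('wrist',p,65,T)[:2] for p in cn.astype(float)],np.float32)
r=cv2.minAreaRect(P); print('world rect',r)
z=[p for t in['jumper_plug','plug_grip'] for p in models.mark_of(t,'wrist')[:1]]; print(z)
a=np.deg2rad(r[2]); print(T[:3,3], read_state()['tool_rot'], 'tool->',T[:3,:3].T@(np.array([*r[0],45])-T[:3,3]))
E
python3 plug.py
```

```text
5692 65.15844924373815
world rect ((506.52874755859375, 180.0074005126953), (90.54207611083984, 33.48723602294922), 84.0822525024414)
[{'position': [319.0, 208.8], 'confidence': 0.86}, {'position': [314.5, 227.1], 'confidence': 0.94}]
[504.49 180.82 195.88] [3.14 0.   1.46] tool-> [ -0.6    1.96 150.89]
```

View pics/w_plug.png

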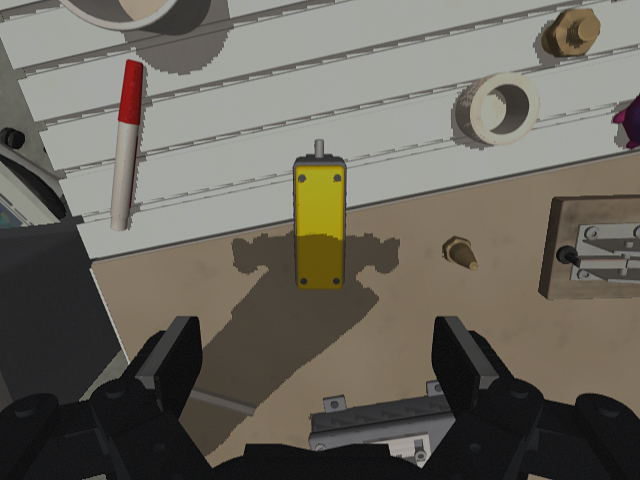

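The picture shows the cap at px (320,228), aligned with the fingers, with the nozzle at (460,250) clear of them. The cap middle is world (506.5, 180.0) at z 65 and the yaw matches to 0.005. I'll descend and grip.

Scaled: 30 mm is 0.6, 20 mm is 0.4, -0.005 rad is -0.0016.

Request:
send_path(rows=[[-0.012, 0.04, 0.6, 0, 0, -0.0016, 85], [0, 0, 0.6, 0, 0, 0, 85], [0, 0, 0.6, 0, 0, 0, 85], [0, 0, 0.6, 0, 0, 0, 85], [0, 0, 0.4, 0, 0, 0, 85], [0, 0, 0.25, 0, 0, 0, 85], [0, 0, 0, 0, 0, 0, 85], [0, 0, 0, 0, 0, 0, 30], [0, 0, 0, 0, 0, 0, 30], [0, 0, 0, 0, 0, 0, 30], [0, 0, 0, 0, 0, 0, 30], [0, 0, 0, 0, 0, 0, 30]])

```text
clock: 6.7
eef_pos: [507.0, 179.8, 44.1]
tool_rot: [3.14, -0.001, 1.466]
force: [-1.1, -0.4, 5.3]
width: 36.2
gripper_force: 59.6
```

Request:
send_path(rows=[[0, 0, 0, 0, 0, 0, 30], [0, 0, 0, 0, 0, 0, 30], [0, 0, 0, 0, 0, 0, 30]])

```text
clock: 7.0
eef_pos: [507.1, 179.8, 44.1]
tool_rot: [3.14, -0.001, 1.466]
force: [-1.0, -0.3, 6.0]
width: 36.4
gripper_force: 59.6
```

Gripped at 59.6 N, width 36.3 mm. Next I'll lift and check the plug in the hand.

Scaled: -40 mm is -0.8, -30 mm is -0.6.

Request:
send_path(rows=[[0, 0, -0.1, 0, 0, 0, 30], [0, 0, -0.3, 0, 0, 0, 30], [0, 0, -0.6, 0, 0, 0, 30], [0, 0, -0.8, 0, 0, 0, 30], [0, 0, -0.8, 0, 0, 0, 30], [0, 0, 0, 0, 0, 0, 30], [0, 0, 0, 0, 0, 0, 30]])

```text
clock: 7.7
eef_pos: [506.5, 179.5, 173.7]
tool_rot: [3.14, -0.0, 1.466]
force: [-0.8, -0.1, -3.3]
width: 36.3
gripper_force: 60.6
```

```bash
cat > hand.py <<'E'
from h import *
np.set_printoptions(precision=2,suppress=True)
T=pose(); im,d=cams.get_image('wrist'); cv2.imwrite('pics/w_hand.png',im)
M,c=c2w('wrist',T); H=np.array(c['hand_eye'])
W=cloud('wrist',d,T); L=(W-T[:3,3])@T[:3,:3]   # tool frame
hsv=cv2.cvtColor(im,cv2.COLOR_BGR2HSV); m=(cv2.inRange(hsv,(20,120,40),(35,255,255))>0)&(np.abs(L[...,2]+21)<15)
m=cv2.morphologyEx(m.astype(np.uint8),cv2.MORPH_OPEN,np.ones((3,3)))
cn=max(cv2.findContours(m,cv2.RETR_EXTERNAL,cv2.CHAIN_APPROX_NONE)[0],key=cv2.contourArea)[:,0,:]
zc=np.nanmedian(L[m>0][:,2]); print('cap z in tool',zc)
A=np.linalg.lstsq(np.c_[L[m>0][:,:2],np.ones(m.sum())],L[m>0][:,2],rcond=None)[0]; print('tilt dz/dx,dz/dy',A)
K=np.array([[c['fx'],0,c['cx']],[0,c['fy'],c['cy']],[0,0,1]])
def tp(p):
    r=H[:3,:3]@np.linalg.inv(K)@np.array([*p,1]); return (H[:3,3]+r*(zc-H[2,3])/r[2])[:2]
P=np.array([tp(p) for p in cn],np.float32); print('tool rect',cv2.minAreaRect(P),P.min(0),P.max(0)); print(read_state()['force'])
E
python3 hand.py
```

```text
cap z in tool -21.025157331591963
tilt dz/dx,dz/dy [  0.01   0.01 -20.95]
tool rect ((1.4880752563476562, 0.08688163757324219), (33.15105056762695, 90.88634490966797), 89.93628692626953) [-43.95 -16.51] [46.94 16.68]
[-0.07  0.14 -1.48]
```

View pics/w_hand.png

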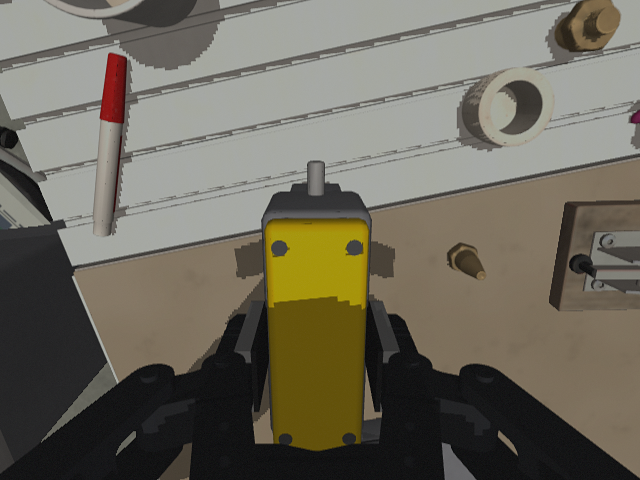

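In the hand, the plug sits straight (0.001 rad) with its cap 21 mm behind the TCP and its middle at tool (about 0 to 1, 0.1). Now I'll carry it over the socket.

Scaled: -0.1 rad is -0.0318.

Request:
send_path(rows=[[0, 0, 0, 0, 0, -0.0318, 30], [0, 0, 0, 0, 0, -0.0271, 30], [0, 0, 0, 0, 0, 0, 30]])

```text
clock: 8.05
eef_pos: [505.0, 179.0, 171.0]
tool_rot: [-3.138, 0.001, 1.651]
force: [-0.1, 1.1, -2.6]
width: 36.2
gripper_force: 60.6
```

```bash
cat > togo.py <<'E'
import sys
from h import *
T=pose(); s=read_state(); x,y,z=map(float,sys.argv[1:4])
print(np.round(T[:3,:3].T@(np.array([x,y,z])-T[:3,3]),2),np.round(s['tool_rot'],4),np.round(T[:3,3],2),np.round(s['force'],1))
E
python3 togo.py 561.26 -120.85 125
```

```text
[-303.35   32.2    46.11] [-3.1377e+00  8.0000e-04  1.6512e+00] [504.99 178.99 170.98] [-0.1  1.1 -2.6]
```

Scaled: -43 mm is -0.86, 20 mm is 0.4.

Request:
send_path(rows=[[-0.86, 0.092, 0, 0, 0, 0, 30], [-0.86, 0.092, 0, 0, 0, 0, 30], [-0.86, 0.092, 0, 0, 0, 0, 30], [-0.86, 0.092, 0, 0, 0, 0, 30], [-0.86, 0.092, 0, 0, 0, 0, 30], [-0.86, 0.092, 0, 0, 0, 0, 30], [-0.86, 0.092, 0.4, 0, 0, 0, 30], [0, 0, 0.2, 0, 0, 0, 30], [0, 0, 0.2, 0, 0, 0, 30], [0, 0, 0, 0, 0, 0, 30], [0, 0, 0, 0, 0, 0, 30]])

```text
clock: 9.15
eef_pos: [562.2, -115.8, 132.5]
tool_rot: [-3.141, -0.001, 1.653]
force: [0.2, 0.1, -2.0]
width: 36.4
gripper_force: 60.6
```

```bash
python3 togo.py 561.26 -120.85 108
```

```text
[-5.01 -1.37 24.48] [-3.1407e+00 -1.2000e-03  1.6530e+00] [ 562.24 -115.78  132.49] [ 0.2  0.1 -2. ]
```

Scaled: 8 mm is 0.16, -5 mm is -0.1.

Request:
send_path(rows=[[-0.1, -0.028, 0.16, 0, 0, 0, 30], [0, 0, 0.16, 0, 0, 0, 30], [0, 0, 0.08, 0, 0, 0, 30], [0, 0, 0, 0, 0, 0, 30], [0, 0, 0, 0, 0, 0, 30], [0, 0, 0, 0, 0, 0, 30]])

```text
clock: 9.75
eef_pos: [561.7, -122.9, 113.1]
tool_rot: [3.141, 0.0, 1.651]
force: [0.6, -0.1, -2.0]
width: 36.5
gripper_force: 60.6
```

```bash
python3 togo.py 561.26 -120.85 108
python3 - <<'E'
from h import *
n='side'; im,d=cams.get_image(n); cv2.imwrite('pics/s1.png',cv2.resize(im[190:330,230:400],None,fx=4,fy=4,interpolation=cv2.INTER_CUBIC))
E
```

```text
[ 2.05 -0.31  5.06] [3.1410e+00 1.0000e-04 1.6509e+00] [ 561.73 -122.87  113.06] [ 0.6 -0.1 -2. ]
```

View pics/s1.png

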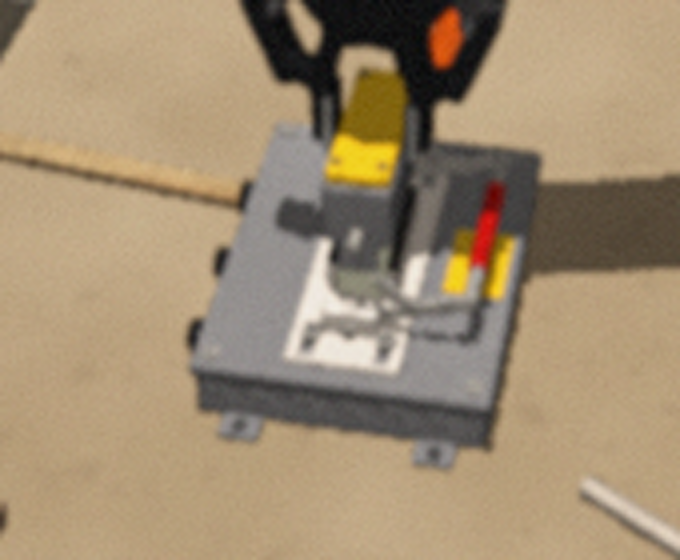

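The plug hangs above the socket, clear of the open lever. The position needs a +2 mm correction along the tool x axis.

Scaled: 3 mm is 0.06, 2 mm is 0.04.

Request:
send_path(rows=[[0.04, -0.006, 0.06, 0, 0, 0, 30], [0, 0, 0, 0, 0, 0, 30], [0, 0, 0, 0, 0, 0, 30], [0, 0, 0, 0, 0, 0, 30]])

```text
clock: 10.2
eef_pos: [561.1, -121.0, 109.9]
tool_rot: [3.141, 0.0, 1.651]
force: [-0.5, -0.4, -2.6]
width: 36.6
gripper_force: 60.6
```

```bash
python3 togo.py 561.26 -120.85 106
```

```text
[0.12 0.2  3.85] [3.1415e+00 1.0000e-04 1.6508e+00] [ 561.07 -120.99  109.85] [-0.5 -0.4 -2.6]
```

Request:
send_path(rows=[[0, 0, 0, 0, 0, 0, 30], [0, 0, 0, 0, 0, 0, 30]])

```text
clock: 10.4
eef_pos: [561.1, -121.0, 109.9]
tool_rot: [3.141, 0.0, 1.651]
force: [0.2, -0.4, -1.9]
width: 36.3
gripper_force: 60.6
```

```bash
python3 togo.py 561.26 -120.85 106
```

```text
[0.17 0.21 3.88] [3.1415 0.     1.6507] [ 561.06 -121.03  109.88] [ 0.2 -0.4 -1.9]
```

Scaled: 2 mm is 0.04, 1 mm is 0.02.

Request:
send_path(rows=[[0.004, 0.004, 0.04, 0, 0, 0, 30], [0, 0, 0.02, 0, 0, 0, 30], [0, 0, 0.01, 0, 0, 0, 30], [0, 0, 0, 0, 0, 0, 30], [0, 0, 0, 0, 0, 0, 30]])

```text
clock: 10.9
eef_pos: [561.2, -120.8, 106.3]
tool_rot: [-3.142, -0.0, 1.651]
force: [0.0, -0.6, -2.4]
width: 36.1
gripper_force: 60.6
```

Request:
send_path(rows=[[0, 0, 0.01, 0, 0, 0, 30], [0, 0, 0.01, 0, 0, 0, 30], [0, 0, 0, 0, 0, 0, 30]])

```text
clock: 11.2
eef_pos: [561.2, -120.8, 105.3]
tool_rot: [-3.142, -0.0, 1.651]
force: [0.4, 0.1, -2.4]
width: 36.6
gripper_force: 60.6
```

```bash
python3 togo.py 561.26 -120.85 106
```

```text
[-0.1   0.08 -0.72] [-3.1416 -0.      1.6508] [ 561.17 -120.76  105.28] [ 0.4  0.1 -2.4]
```

Request:
send_path(rows=[[0, 0, 0.01, 0, 0, 0, 30], [0, 0, 0, 0, 0, 0, 30]])

```text
clock: 11.4
eef_pos: [561.3, -120.7, 105.0]
tool_rot: [3.141, 0.0, 1.651]
force: [0.3, 0.8, -0.3]
width: 36.4
gripper_force: 60.9
```

```bash
python3 togo.py 561.26 -120.85 106
```

```text
[-0.11 -0.   -1.02] [3.1414e+00 1.0000e-04 1.6508e+00] [ 561.26 -120.74  104.98] [ 0.3  0.8 -0.3]
```

Scaled: 0.3 mm is 0.006.

Request:
send_path(rows=[[0, 0, 0.006, 0, 0, 0, 30], [0, 0, 0, 0, 0, 0, 30]])

```text
clock: 11.6
eef_pos: [561.2, -120.5, 104.4]
tool_rot: [3.142, -0.0, 1.651]
force: [-0.2, 0.5, -2.1]
width: 36.6
gripper_force: 60.6
```

```bash
python3 togo.py 561.26 -120.85 106
```

```text
[-0.34  0.03 -1.55] [ 3.1415e+00 -3.0000e-04  1.6509e+00] [ 561.2  -120.51  104.45] [-0.2  0.5 -2.1]
```

Request:
send_path(rows=[[-0.006, 0, 0, 0, 0, 0, 30], [0, 0, 0, 0, 0, 0, 30]])

```text
clock: 11.8
eef_pos: [561.2, -120.7, 104.4]
tool_rot: [-3.141, -0.001, 1.651]
force: [-0.2, 1.6, -2.1]
width: 36.6
gripper_force: 60.6
```

```bash
python3 togo.py 561.26 -120.85 106
```

```text
[-0.19  0.07 -1.61] [-3.1415e+00 -6.0000e-04  1.6510e+00] [ 561.18 -120.66  104.39] [-0.2  1.6 -2.1]
```

Request:
send_path(rows=[[-0.006, 0, 0, 0, 0, 0, 30], [0, 0, 0, 0, 0, 0, 30]])

```text
clock: 12.0
eef_pos: [561.1, -120.8, 104.4]
tool_rot: [-3.141, -0.001, 1.651]
force: [-0.3, 2.1, -2.5]
width: 36.3
gripper_force: 60.6
```

```bash
python3 togo.py 561.26 -120.85 106
```

```text
[-0.03  0.11 -1.61] [-3.1414e+00 -7.0000e-04  1.6511e+00] [ 561.15 -120.82  104.39] [-0.3  2.1 -2.5]
```

Request:
send_path(rows=[[-0.006, 0, 0, 0, 0, 0, 30], [0, 0, 0, 0, 0, 0, 30]])

```text
clock: 12.2
eef_pos: [561.2, -121.0, 104.5]
tool_rot: [-3.141, -0.001, 1.651]
force: [0.7, 2.9, -2.4]
width: 36.4
gripper_force: 60.6
```

```bash
python3 togo.py 561.26 -120.85 106
```

```text
[ 0.16  0.07 -1.55] [-3.1415e+00 -8.0000e-04  1.6511e+00] [ 561.2  -121.02  104.45] [ 0.7  2.9 -2.4]
```

At 104.4 the vertical load vanished and a side force built up when I shifted, so the pins are already in the hole mouths. I'll undo the shift and lower gently.

Scaled: 0.7 mm is 0.014, 0.5 mm is 0.01.

Request:
send_path(rows=[[0.014, 0, 0, 0, 0, 0, 30], [0, 0, 0.01, 0, 0, 0, 30], [0, 0, 0.01, 0, 0, 0, 30], [0, 0, 0, 0, 0, 0, 30]])

```text
clock: 12.6
eef_pos: [561.3, -120.9, 103.6]
tool_rot: [3.141, -0.0, 1.651]
force: [0.0, 3.0, -2.1]
width: 36.2
gripper_force: 60.6
```

```bash
python3 togo.py 561.26 -120.85 106
```

```text
[ 0.02 -0.08 -2.42] [ 3.1413e+00 -1.0000e-04  1.6508e+00] [ 561.34 -120.87  103.58] [ 0.   3.  -2.1]
```

Request:
send_path(rows=[[0, 0, 0.02, 0, 0, 0, 30], [0, 0, 0.02, 0, 0, 0, 30], [0, 0, 0, 0, 0, 0, 30]])

```text
clock: 12.9
eef_pos: [561.3, -120.8, 101.4]
tool_rot: [3.142, -0.0, 1.651]
force: [0.2, 2.9, -1.8]
width: 36.1
gripper_force: 60.6
```

```bash
python3 togo.py 561.26 -120.85 106
```

```text
[-0.04 -0.   -4.62] [ 3.1415e+00 -2.0000e-04  1.6509e+00] [ 561.26 -120.81  101.38] [ 0.2  2.9 -1.8]
```

Scaled: 1 mm is 0.02, 0.5 mm is 0.01.

Request:
send_path(rows=[[0.01, 0, 0.02, 0, 0, 0, 30], [0, 0, 0.02, 0, 0, 0, 30], [0, 0, 0.02, 0, 0, 0, 30], [0, 0, 0, 0, 0, 0, 30]])

```text
clock: 13.3
eef_pos: [561.0, -120.7, 98.3]
tool_rot: [-3.141, 0.0, 1.651]
force: [-0.3, 1.9, -2.0]
width: 36.3
gripper_force: 60.6
```

```bash
python3 togo.py 561.26 -120.85 92.5
```

```text
[-0.2   0.21  5.8 ] [-3.1413e+00  2.0000e-04  1.6506e+00] [ 561.03 -120.66   98.3 ] [-0.3  1.9 -2. ]
```

Request:
send_path(rows=[[0, 0, 0.02, 0, 0, 0, 30], [0, 0, 0.02, 0, 0, 0, 30], [0, 0, 0.02, 0, 0, 0, 30], [0, 0, 0, 0, 0, 0, 30]])

```text
clock: 13.7
eef_pos: [561.1, -120.6, 95.3]
tool_rot: [-3.141, 0.0, 1.651]
force: [-0.6, 2.4, -3.0]
width: 36.6
gripper_force: 60.6
```

```bash
python3 togo.py 561.26 -120.85 92.5
```

```text
[-0.27  0.18  2.84] [-3.1413e+00  1.0000e-04  1.6507e+00] [ 561.06 -120.6    95.34] [-0.6  2.4 -3. ]
```

Scaled: 1 mm is 0.02, 0.4 mm is 0.008.

Request:
send_path(rows=[[0.008, 0, 0.02, 0, 0, 0, 30], [0, 0, 0.02, 0, 0, 0, 30], [0, 0, 0, 0, 0, 0, 30]])

```text
clock: 14.0
eef_pos: [561.0, -120.5, 93.4]
tool_rot: [-3.141, 0.0, 1.65]
force: [1.1, 1.1, -2.1]
width: 36.0
gripper_force: 60.6
```

```bash
python3 togo.py 561.26 -120.85 92
```

```text
[-0.4   0.2   1.37] [-3.1413e+00  4.0000e-04  1.6505e+00] [ 561.03 -120.46   93.37] [ 1.1  1.1 -2.1]
```

Request:
send_path(rows=[[0, 0, 0.02, 0, 0, 0, 30], [0, 0, 0, 0, 0, 0, 30], [0, 0, 0, 0, 0, 0, 30]])

```text
clock: 14.3
eef_pos: [561.2, -120.4, 92.7]
tool_rot: [3.141, 0.0, 1.65]
force: [-1.0, -1.4, -0.9]
width: 36.2
gripper_force: 60.8
```

```bash
python3 togo.py 561.26 -120.85 92
```

```text
[-0.42  0.05  0.67] [3.1415e+00 5.0000e-04 1.6505e+00] [ 561.17 -120.43   92.67] [-1.  -1.4 -0.9]
```

The pins are in and the plug rests on the seal about 1.5 mm proud. I'll release and withdraw straight up.

Scaled: 0.5 mm is 0.01.

Request:
send_path(rows=[[0, 0, 0.01, 0, 0, 0, 30], [0, 0, 0, 0, 0, 0, 30], [0, 0, 0, 0, 0, 0, 55], [0, 0, 0, 0, 0, 0, 55], [0, 0, 0, 0, 0, 0, 55], [0, 0, 0, 0, 0, 0, 55]])

```text
clock: 14.9
eef_pos: [561.3, -120.0, 92.1]
tool_rot: [3.141, -0.0, 1.651]
force: [0.2, 0.3, 0.4]
width: 55.0
gripper_force: 0.0
```

Request:
send_path(rows=[[0, 0, -0.2, 0, 0, 0, 55], [0, 0, -0.4, 0, 0, 0, 55], [0, 0, -0.6, 0, 0, 0, 55], [0, 0, -0.6, 0, 0, 0, 55], [0, 0, -0.3, 0, 0, 0, 20], [0, 0, 0, 0, 0, 0, 0], [0, 0, 0, 0, 0, 0, 0], [0, 0, 0, 0, 0, 0, 0]])

```text
clock: 15.7
eef_pos: [560.3, -120.0, 196.0]
tool_rot: [-3.14, -0.0, 1.651]
force: [0.1, 0.5, 0.1]
width: 0.2
gripper_force: 0.0
```

```bash
python3 - <<'E'
from h import *
np.set_printoptions(precision=1,suppress=True)
T=pose(); im,d=cams.get_image('wrist'); cv2.imwrite('pics/w_in.png',im); W=cloud('wrist',d,T)
hsv=cv2.cvtColor(im,cv2.COLOR_BGR2HSV)
B=(W-[561.5,-125.7,0])@R.from_euler('z',.0806).as_matrix()
red=((cv2.inRange(hsv,(0,150,60),(6,255,255))>0)|(cv2.inRange(hsv,(174,150,60),(180,255,255))>0))&(B[...,0]<-20)&(B[...,0]>-90)&(abs(B[...,1])<50)
print('bar',red.sum(),np.nanpercentile(B[red],[2,50,98],axis=0))
ye=(cv2.inRange(hsv,(20,120,40),(35,255,255))>0)&(B[...,2]>90)
print('cap',ye.sum(),np.nanpercentile(B[ye],[2,50,98],axis=0),np.nanmean(B[ye],axis=0)); print(T[:3,3])
E
```

```text
bar 1521 [[-66.7 -27.   71.5]
 [-60.8   7.5  75.5]
 [-56.6  38.7  77.4]]
cap 7221 [[-16.5 -27.2 111. ]
 [ -0.5  14.6 113.3]
 [ 15.7  50.  114.9]] [ -0.4  13.3 114.3]
[ 560.3 -120.   196. ]
```

View pics/w_in.png

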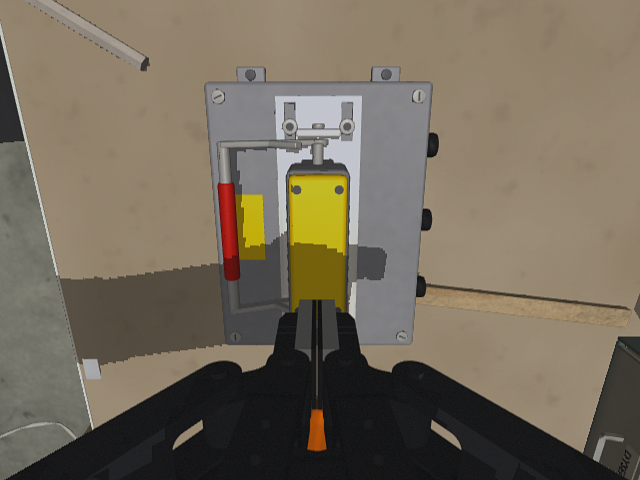

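The plug's cap is at 113.3 mm, so it is seated about 1.3 mm proud. The lever bar (px 228,230) is still open, at box x ≈ -61, z ≈ 73. I'll take the closed fingers round to the -x side of the bar.

The rows are not in the units I measure in: shifts go in shares of 50 mm and turns go in shares of pi rad. I convert before sending: -45 mm is -0.9, 30 mm is 0.6.

```bash
cat > box.py <<'E'
from h import *
import sys
T=pose(); s=read_state(); Rb=R.from_euler('z',.0806).as_matrix(); O=np.array([561.5,-125.7,0])
b=Rb.T@(T[:3,3]-O); print('tcp in box',np.round(b,1),'F box',np.round(Rb.T@s['force'],1),s['clock'])
if len(sys.argv)>1: print('togo',np.round(T[:3,:3].T@(Rb@np.array([float(a) for a in sys.argv[1:4]])+O-T[:3,3]),1))
E
```

Request:
send_path(rows=[[0, -0.9, 0, 0, 0, 0, 0], [0, -0.9, 0, 0, 0, 0, 0], [0, -0.1, 0.6, 0, 0, 0, 0], [0, 0, 0.6, 0, 0, 0, 0], [0, 0, 0, 0, 0, 0, 0], [0, 0, 0, 0, 0, 0, 0]])

```text
clock: 16.35
eef_pos: [466.3, -127.3, 136.7]
tool_rot: [-3.14, -0.001, 1.651]
force: [0.1, -0.4, 0.6]
width: 0.2
gripper_force: 0.0
```

```bash
python3 box.py -95 5 64
```

```text
tcp in box [-95.    6.1 136.7] F box [ 0.1 -0.4  0.6] 16.35
togo [-1.2  0.1 72.7]
```

Scaled: 30 mm is 0.6, 25 mm is 0.5.

Request:
send_path(rows=[[-0.02, 0, 0.6, 0, 0, 0, 0], [0, 0, 0.5, 0, 0, 0, 0], [0, 0, 0.35, 0, 0, 0, 0], [0, 0, 0, 0, 0, 0, 0], [0, 0.08, 0, 0, 0, 0, 0], [0, 0.06, 0, 0, 0, 0, 0], [0, 0, 0, 0, 0, 0, 0]])

```text
clock: 17.05
eef_pos: [475.4, -128.2, 65.8]
tool_rot: [3.138, 0.001, 1.651]
force: [-0.5, 0.5, 0.9]
width: -0.0
gripper_force: 0.0
```

```bash
python3 box.py
```

```text
tcp in box [-86.    4.4  65.8] F box [-0.4  0.6  0.9] 17.05
```

Request:
send_path(rows=[[0, 0.04, 0, 0, 0, 0, 0], [0, 0.04, 0, 0, 0, 0, 0], [0, 0.04, 0, 0, 0, 0, 0], [0, 0, 0, 0, 0, 0, 0]])

```text
clock: 17.45
eef_pos: [479.9, -127.6, 64.6]
tool_rot: [3.141, 0.0, 1.651]
force: [-0.3, 0.3, -0.4]
width: 0.0
gripper_force: 0.0
```

```bash
python3 box.py
```

```text
tcp in box [-81.5   4.7  64.6] F box [-0.3  0.3 -0.4] 17.45
```

Scaled: 2 mm is 0.04.

Request:
send_path(rows=[[0, 0.04, 0, 0, 0, 0, 0], [0, 0.04, 0, 0, 0, 0, 0], [0, 0, 0, 0, 0, 0, 0]])

```text
clock: 17.75
eef_pos: [482.2, -127.4, 64.2]
tool_rot: [-3.139, -0.0, 1.651]
force: [-2.9, 0.2, 0.5]
width: 0.0
gripper_force: 1.5
```

```bash
python3 box.py
```

```text
tcp in box [-79.1   4.7  64.2] F box [-2.9  0.4  0.5] 17.75
```

Request:
send_path(rows=[[0, 0.04, -0.04, 0, 0, 0, 0], [0, 0.04, -0.06, 0, 0, 0, 0], [0, 0, 0, 0, 0, 0, 0]])

```text
clock: 18.05
eef_pos: [484.3, -127.2, 69.3]
tool_rot: [-3.135, -0.0, 1.65]
force: [-7.2, 0.9, 2.7]
width: 0.0
gripper_force: 3.8
```

```bash
python3 box.py
```

```text
tcp in box [-77.1   4.7  69.3] F box [-7.1  1.5  2.7] 18.05
```

Scaled: -3 mm is -0.06, 2 mm is 0.04.

Request:
send_path(rows=[[0, 0.04, -0.06, 0, 0, 0, 0], [0, 0.04, -0.06, 0, 0, 0, 0], [0, 0.04, -0.06, 0, 0, 0, 0], [0, 0, 0, 0, 0, 0, 0]])

```text
clock: 18.45
eef_pos: [488.8, -126.8, 78.2]
tool_rot: [-3.133, 0.0, 1.65]
force: [-9.7, 0.0, 6.2]
width: 0.1
gripper_force: 5.5
```

```bash
python3 box.py
```

```text
tcp in box [-72.5   4.7  78.2] F box [-9.6  0.8  6.2] 18.45
```

Request:
send_path(rows=[[0, 0.04, -0.06, 0, 0, 0, 0], [0, 0.04, -0.06, 0, 0, 0, 0], [0, 0.04, -0.04, 0, 0, 0, 0], [0, 0, 0, 0, 0, 0, 0]])

```text
clock: 18.85
eef_pos: [494.4, -126.4, 86.3]
tool_rot: [-3.132, 0.0, 1.65]
force: [-10.6, -0.3, 8.5]
width: 0.1
gripper_force: 6.6
```

```bash
python3 box.py
```

```text
tcp in box [-66.9   4.7  86.3] F box [-10.6   0.5   8.5] 18.85
```

Scaled: 2.5 mm is 0.05, -2 mm is -0.04.

Request:
send_path(rows=[[0, 0.05, -0.04, 0, 0, 0, 0], [0, 0.05, -0.04, 0, 0, 0, 0], [0, 0.05, -0.04, 0, 0, 0, 0], [0, 0.05, -0.04, 0, 0, 0, 0], [0, 0, 0, 0, 0, 0, 0]])

```text
clock: 19.35
eef_pos: [502.4, -125.8, 94.6]
tool_rot: [-3.128, 0.0, 1.65]
force: [-15.3, 0.2, 16.8]
width: -0.1
gripper_force: 10.7
```

```bash
python3 box.py
```

```text
tcp in box [-58.9   4.7  94.6] F box [-15.2   1.4  16.8] 19.35
```

Request:
send_path(rows=[[0, 0.05, -0.03, 0, 0, 0, 0], [0, 0.05, -0.03, 0, 0, 0, 0], [0, 0.05, -0.03, 0, 0, 0, 0], [0, 0, 0, 0, 0, 0, 0]])

```text
clock: 19.75
eef_pos: [509.1, -125.3, 99.7]
tool_rot: [-3.127, 0.001, 1.65]
force: [-18.8, 0.4, 23.7]
width: -0.4
gripper_force: 14.5
```

```bash
python3 box.py
```

```text
tcp in box [-52.2   4.6  99.7] F box [-18.7   1.9  23.7] 19.75
```

The upward force shows the bar riding on a flared part of the fingers. I'll raise the tool so the tip pushes more tangentially.

Scaled: -2 mm is -0.04.

Request:
send_path(rows=[[0, 0, -0.04, 0, 0, 0, 0], [0, 0, -0.04, 0, 0, 0, 0], [0, 0, -0.04, 0, 0, 0, 0], [0, 0, 0, 0, 0, 0, 0]])

```text
clock: 20.15
eef_pos: [517.3, -124.6, 105.6]
tool_rot: [3.141, 0.0, 1.651]
force: [-2.4, -0.5, 5.9]
width: -0.1
gripper_force: 3.2
```

```bash
python3 box.py
python3 - <<'E'
from h import *
im,d=cams.get_image('side'); cv2.imwrite('pics/s2.png',cv2.resize(im[190:330,230:400],None,fx=4,fy=4,interpolation=cv2.INTER_CUBIC))
E
```

```text
tcp in box [-44.    4.7 105.6] F box [-2.5 -0.3  5.9] 20.15
```

View pics/s2.png

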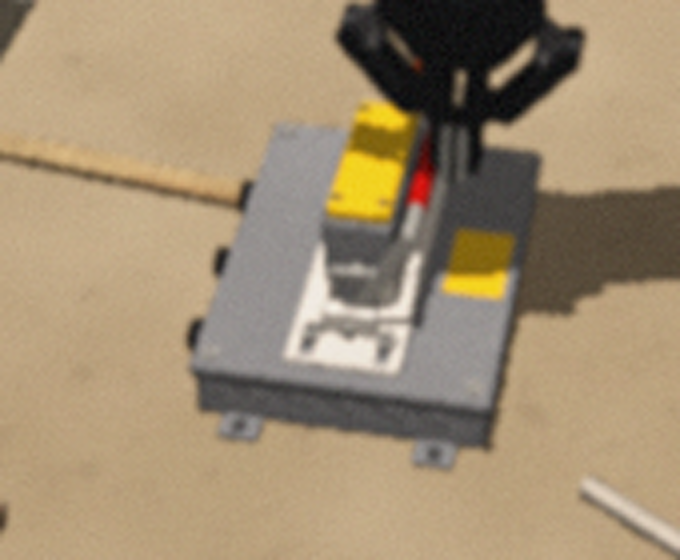

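The lever now stands up beside the hood. The force dropped, the TCP jumped to x = -44, and the bar is at about -27, so it went over centre. I'll nudge it against the stop, back off and check.

Scaled: 1.5 mm is 0.03, -1 mm is -0.02.

Request:
send_path(rows=[[0, 0.03, -0.02, 0, 0, 0, 0], [0, 0.03, 0, 0, 0, 0, 0], [0, 0, 0, 0, 0, 0, 0]])

```text
clock: 20.5
eef_pos: [519.5, -124.4, 106.5]
tool_rot: [-3.141, 0.0, 1.651]
force: [-5.0, 0.2, 10.2]
width: 0.3
gripper_force: 5.4
```

```bash
python3 box.py
```

```text
tcp in box [-41.8   4.7 106.5] F box [-5.   0.7 10.2] 20.5
```

Request:
send_path(rows=[[0, -0.2, 0, 0, 0, 0, 0], [0, -0.4, 0, 0, 0, 0, 0], [0, 0, -0.6, 0, 0, 0, 0], [0, 0, -0.6, 0, 0, 0, 0], [0, 0, -0.6, 0, 0, 0, 0], [0, 0, 0, 0, 0, 0, 0]])

```text
clock: 21.1
eef_pos: [493.4, -127.0, 199.5]
tool_rot: [3.133, 0.002, 1.651]
force: [0.4, 0.7, 0.1]
width: 0.0
gripper_force: 0.0
```

```bash
python3 - <<'E'
from h import *
np.set_printoptions(precision=1,suppress=True)
T=pose(); im,d=cams.get_image('wrist'); cv2.imwrite('pics/w_end.png',im); W=cloud('wrist',d,T)
hsv=cv2.cvtColor(im,cv2.COLOR_BGR2HSV)
B=(W-[561.5,-125.7,0])@R.from_euler('z',.0806).as_matrix()
red=((cv2.inRange(hsv,(0,150,60),(6,255,255))>0)|(cv2.inRange(hsv,(174,150,60),(180,255,255))>0))&(abs(B[...,0])<90)&(abs(B[...,1])<50)
print('bar',red.sum(),np.nanpercentile(B[red],[2,50,98],axis=0))
ye=(cv2.inRange(hsv,(20,120,40),(35,255,255))>0)&(B[...,2]>90)
print('cap',ye.sum(),np.nanpercentile(B[ye],[2,50,98],axis=0)); print(T[:3,3],read_state()['force'])
E
```

```text
bar 1893 [[-33.  -27.  109.9]
 [-28.7   8.  114. ]
 [-23.3  38.8 115.7]]
cap 7890 [[-17.3 -37.6 108.4]
 [ -1.9   9.4 112.6]
 [ 14.6  49.6 114. ]]
[ 493.4 -127.   199.5] [ 0.  -0.2 -0.5]
```

View pics/w_end.png

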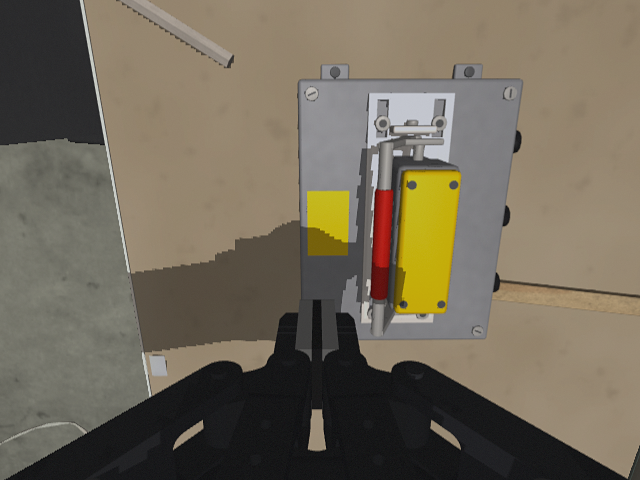

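```bash
python3 - <<'E'
from h import *
np.set_printoptions(precision=2,suppress=True)
Rb=R.from_euler('z',.0806).as_matrix()
for n in ['wrist','top']:
    zs=[]
    for _ in range(3):
        T=pose(); im,d=cams.get_image(n); B=(cloud(n,d,T)-[561.5,-125.7,0])@Rb
        hsv=cv2.cvtColor(im,cv2.COLOR_BGR2HSV); ye=(cv2.inRange(hsv,(20,120,40),(35,255,255))>0)&(B[...,2]>105)
        ye=cv2.erode(ye.astype(np.uint8),np.ones((3,3)))>0
        lid=(abs(B[...,0]-60)<12)&(abs(B[...,1])<70)&(abs(B[...,2]-40)<6)
        P=B[lid]; A=np.linalg.lstsq(np.c_[P[:,:2],np.ones(len(P))],P[:,2],rcond=None)[0]
        Q=B[ye]; zs.append([np.median(Q[:,2]),np.median(P[:,2]),len(Q),Q[:,0].mean(),Q[:,1].mean()])
        red=((cv2.inRange(hsv,(0,150,60),(6,255,255))>0)|(cv2.inRange(hsv,(174,150,60),(180,255,255))>0))&(abs(B[...,0])<90)&(abs(B[...,1])<50)
        top=B[red]; zs[-1]+=[top[:,0].mean(),np.percentile(top[:,2],90)]
    print(n,np.mean(zs,0))
E
```

```text
wrist [ 112.63   40.17 7257.33   -1.87    8.7   -28.52  115.21]
top [112.17  39.68  89.67  -0.48  40.14 -32.47 488.36]
```

The cap is 72.5 mm above the lid (home is 72, proud was 73.5). The bar is 26.6 mm from the plug axis with its top at 115.2 mm, which matches locked (26 and 115.5). The arm is clear, so I'll hand in.

```bash
python3 -c "
from cell import ctrl
print(ctrl.finish_job())"
```

```text
the job is handed in; nothing more can be done
None
```

The jumper plug is in its socket with the red lever locked over it (by camera: plug within about 0.5 mm of home, bar within about 1 mm of locked), the arm is clear, nothing else was touched, and the job was handed in at about 21 s; no verdict came back.

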